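Fasten the last quarter-turn lock of a control box

TASK

One of the four quarter-turn fasteners on the control box cover is still undone. Take the square-handled blade key out of the wooden block, put its blade fully in that fastener's slot and gently, without forcing it, turn it clockwise until it stops fully seated; then put the key back upright and fully home in its place in the block. Touch the box with nothing but the key, and leave the other things where they are.

Things in the scene. Friction and masses are not known exactly. Their poses are not given: they have to be found in the camera images.
- control_box: Grey control box with an aluminium cover, fixed to the bench, 236 mm along its x, 176 mm along its y, cover top 80 mm up. Origin in the middle of its underside, z up. A fastener stands near each corner, 78 mm from the middle along x, 48 mm along y. Three are seated, their slots along the box's x; the one at -x, -y is undone, its slot roughly crosswise.
- fastener (a point): Centre of the top of the undone fastener, 96 mm above the bench; axes are the box's. A round steel head, 36 mm across, flush inside a fixed aluminium collar 38 mm inside, 48 mm outside, 16 mm high. A straight slot, 7 mm wide and 7 mm deep, runs right across the head through its centre.
- cover (a point): Middle of the box's cover top, axes the box's; serves for the slot's direction: at cam = 0 the slot lies along the box's y axis give or take up to 0.45 rad (26 deg), because the fastener sits at its own angle in the cover. That angle is not measured: look, or feel for the slot with the blade. It turns clockwise from above as cam grows.
- cam (a joint): Turn of the undone fastener, rad, clockwise seen from above: 0 open, 1.571 against the stop (seated). Starts between 0 and 0.15. Turning takes about 0.08 N m all the way, it stays where left; resistance rises sharply at the stop; 0.2 N m there is plenty. The head is sprung: pushed down it starts to sink at 2.7 N and is solid at about 6 N, 4 mm down. The blade has a few degrees of play in the slot, so it turns further than the head.
- key_grip (a point): Centre of the key's square handle. Handle: black, 26 x 26 mm across, 60 mm high (faces along the key's x and y), on a steel flange 34 mm across and 5 mm thick; below it a round shank 8 mm thick and, at the bottom, the blade. z points up out of the handle. The flange's underside is 35 mm and the blade's bottom edge 87 mm below this point. Mass about 0.14 kg.
- key_tip (a point): Middle of the bottom edge of the key's blade, axes those of the key. The blade is 28 mm wide along the key's x, 4 mm thick along y, 13 mm high, thinned to 2.4 mm over its last 5 mm.
- key_place (a point): Middle of the mouth of the key's hole in the top of the wooden block (block 70 x 170 mm, 64 mm high, long along its y, z up, fixed). The hole is 35 mm along the block's x and 13 mm along its y and goes right through. The key starts here, blade down, blade width along x, flange on the block's top. The awl's hole is 90 mm away along +y.
- awl: round wooden-handled awl, 108 mm tall, point down in the block's other hole; leave alone; origin at the middle of its underside
- tape: black roll of tape lying flat, 76 mm outside, 24 mm high; leave alone; origin at the middle of its underside
- jar: white jar, 48 mm across, 75 mm high; leave alone; origin at the middle of its underside
- spare_gland: small black cable gland standing on the box's cover, 30 mm across, 24 mm high; leave alone; origin at the middle of its underside
- wrench: steel wrench lying flat, 170 mm; leave alone; origin at the middle of its underside
- reel: empty cardboard reel, 76 mm across, 44 mm high; leave alone; origin at the middle of its underside
- mug: blue mug, 76 mm across, 90 mm high; leave alone; origin at the middle of its underside
Mind the look-alikes: they are no part of the job. Leave any purple or turquoise look-alike of the part that bears key_grip alone.

How it is judged:
By the outcome, as a careful person would: the job done as asked, in the order asked, and still so for the second after the job is handed in, with the robot touching nothing.
It also fails if it takes over 72 s, if anything falls off the work surface, if the arm or the gripper's body presses on something with over 40 N, if the wrist force passes 120 N, or if a joint passes its speed limit or range.

ROBOT

A 6-joint arm with a two-finger parallel gripper is mounted at the origin on the work surface. World frame = base frame: x ahead of the robot, y to its left, z up, the work surface at z = 0. Lengths are in m, angles in rad, forces in N, time in s.
With the tool pointing down it reaches from about 0.25 to 0.725 m from the base axis. Payload 4 kg.
Tool frame: the origin (TCP) lies at the very end of the fingers, on their centre line; the grasp point (between the pads) lies 19 mm behind it; y points along the fingers, z is the direction in which the jaws open and shut, and the axes are right-handed (so a half turn about y gives the same grasp; the last joint's range is limited). The gripper opens to 85 mm and grips with 20 to 120 N. Pads are 22 mm wide; open, the fingers measure 114 mm over their backs; the gripper's body (76 mm by 85 mm) begins 54 mm behind the grasp point. The pads swing forward as they close: fully open they stand 13 mm farther back than shut.
Start: joints at [-1.345, 0.241, 0.005, 1.335, 0, 1.571], TCP at [0.112, -0.487, 0.231] pointing down, gripper open.
Joint ranges: [-2.72, 2.72], [-1.05, 1.87], [-1.09, 1.28], [-1.99, 2.15], [-1.42, 1.44], [-3.14, 3.14]. Speed limits (rad/s): [2.79, 2.79, 3.14, 3.14, 3.14, 3.14].

INTERFACE

Orientations are given as a unit quaternion [x, y, z, w].
In Python, from workcell import bot gives the robot as it stands. The module is installed in compiled form; this text tells all that it offers.
- The arm moves only by the tool move_arm, never from a script. Its argument "increments" is a list of rows, each an object with "grip": the closure, from 0 (fully open) to 1 (shut); "linear": the shift along the tool's x, y, z scaled (see below), a list of three; "twist": the turn about the tool's y scaled (see below). A call has exactly 5 rows; each row shifts and turns the pose as measured when the row begins, along the tool's axes as they then stand; what a row does not reach is not made up. The controller multiplies each number of a shift by 0.2 m and each number of a turn by 2 rad. A row lasts 1/10 s, in which the tool goes at most 50 mm and 8.59 degrees, less where a joint would pass 70% of its speed; a pose out of reach is approached as far as the arm can. A call with a number of a shift or a turn outside -1 to 1 is refused whole. A call with a gripper value outside its range is refused whole. The fingers move at their own pace and stop on an object; the grip force is fixed at half the most. Time passes only in rows, so rows that do not move let the fingers close, or fill a call up. It gives the time, the measured TCP pose, the force and the opening at its end, in the units of the state.
- bot.get_obs(): the state, without advancing time (a new reading comes with each control period).
- bot.camera(name): name is "side" or "top"; returns (picture, depth): 400x640x3 uint8, blue, green, red; 400x640 float32, m along the optical axis (not along the pixel's ray), 0 where there is no reading.
- bot.camera_params(name): a dict with "camera_matrix" (3x3 intrinsics, pixels), "rvec" (rotation vector, rad) and "tvec" (3), from world to camera coordinates, as OpenCV has them. Camera axes: x right, y down, z forward; pixel columns grow to the right and rows downward; lengths in m; the calibration is good to about 2 mm. A picture is of the moment at which its call begins. camera_params takes no time and is no camera call.
- bot.job_done(): hands the job in, once; it reports no verdict.
The state is a dict: "clock": time; "joint_pos": joint angles; "joint_vel": joint speeds; "tau": joint torques, N m; "eef_pos": TCP position; "tool_rot": TCP orientation; "ft_force": force on the tool from outside, world axes, zero at the start; "ft_torque": the same for the moment, N m; "grip_width": finger opening in m.
Only numpy, scipy, OpenCV 4.12 (cv2) and the standard library are available. Lean on these libraries where they do the work, as an engineer would, in place of code of your own. Each camera call takes 0.05 s, during which the arm holds its last target. There are 200 camera calls.

## Working session

There is one attempt and no reset: what is moved stays moved. The work goes in short steps, Python scripts to look and compute and a tool call to move; the robot and the scene stay as the last step left them, time stands still between calls to the robot, and variables do not carry over. Pictures are saved under pics/ and viewed, about 8 in all and at most 12, crops included, and the job is handed in when it is done.

Besides the shell and the picture viewer there is one more tool, called after "Emit:" as name(argument=value, ...) on one line, values as JSON. move_arm: Moves the arm, as the interface text tells. Its arguments: {"type":"object","properties":{"increments":{"type":"array"}},"required":["increments"]}

```bash
mkdir -p pics; cat > h.py <<'E'
import numpy as np, cv2
from workcell import bot
from scipy.spatial.transform import Rotation as R
def cam(n):
    p=bot.camera_params(n); return np.array(p["camera_matrix"]),cv2.Rodrigues(np.array(p["rvec"]))[0],np.array(p["tvec"]).ravel()
def ray(n,u,v,z):
    K,Rm,t=cam(n); d=Rm.T@np.linalg.inv(K)@[u,v,1]; o=-Rm.T@t
    return o+d*(z-o[2])/d[2]
def proj(n,P):
    K,Rm,t=cam(n); c=K@(Rm@np.array(P)+t); return c[:2]/c[2]
def st():
    o=bot.get_obs(); print({k:np.round(v,4).tolist() for k,v in o.items() if k in("clock","joint_pos","eef_pos","tool_rot","ft_force","ft_torque","grip_width")})
    return o
E
python3 - <<'E'
from h import *
for n in("top","side"):
    p,d=bot.camera(n); cv2.imwrite(f"pics/{n}0.png",p); np.save(f"{n}0.npy",d)
    K,Rm,t=cam(n); print(n,K.tolist(),(-Rm.T@t).round(3),Rm.round(3).tolist())
o=st(); print(R.from_quat(o["tool_rot"]).as_matrix().round(3))
E
```

```text
top [[411.4544479686744, 0.0, 317.7800010232022], [0.0, 411.4544479686744, 199.02826988144815], [0.0, 0.0, 1.0]] [ 0.399 -0.004  1.122] [[-0.027, -1.0, -0.006], [-0.981, 0.028, -0.192], [0.192, 0.0, -0.981]]
side [[377.7011265740086, 0.0, 317.86548646449734], [0.0, 377.7011265740086, 199.4922431535363], [0.0, 0.0, 1.0]] [-0.028  0.61   0.593] [[-0.695, -0.718, -0.018], [-0.34, 0.351, -0.873], [0.633, -0.601, -0.488]]
{'clock': 0.1, 'joint_pos': [-1.345, 0.2414, 0.0038, 1.3352, 0.0, 1.5708], 'eef_pos': [0.1118, -0.4867, 0.2305], 'tool_rot': [-0.0797, 0.7033, -0.7019, 0.0796], 'ft_force': [-0.0643, 0.3627, 0.1135], 'ft_torque': [-0.0314, -0.0402, -0.0222], 'grip_width': 0.0852}
[[-0.975 -0.     0.224]
 [-0.224  0.002 -0.975]
 [-0.    -1.    -0.002]]
```

View pics/top0.png

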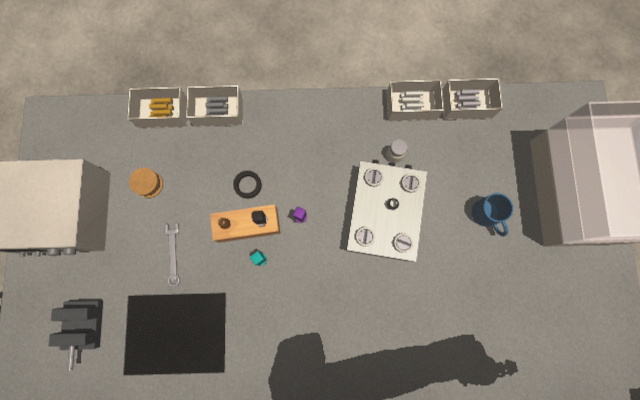

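View pics/side0.png

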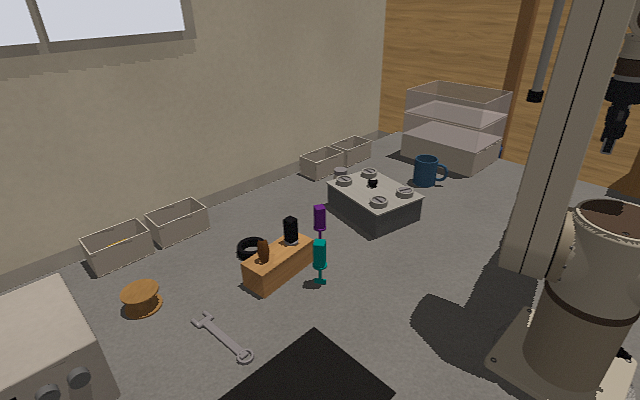

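```bash
python3 - <<'E'
from h import *
p=cv2.imread("pics/top0.png")
a=cv2.resize(p[150:270,340:435],None,fx=4,fy=4,interpolation=cv2.INTER_CUBIC)
b=cv2.resize(p[190:275,205:310],None,fx=4,fy=4,interpolation=cv2.INTER_CUBIC)
b=cv2.copyMakeBorder(b,0,a.shape[0]-b.shape[0],0,0,cv2.BORDER_CONSTANT)
cv2.imwrite("pics/crop0.png",np.hstack([a,b])[:, :800])
d=np.load("top0.npy")
K,Rm,t=cam("top")
def pt(u,v):
    return (Rm.T@(np.linalg.inv(K)@[u,v,1]*d[v,u]-t)).round(4)
for n,u,v in[("key",259,215),("awl",224,222),("purple",299,214),("turq",258,257),("f1",373,177),("f2",410,183),("f3",364,236),("f4",403,242),("gland",392,203),("cover",385,215),("block",240,222)]:
    print(n,pt(u,v))
for n,(u,v) in dict(f1=(373,177),f2=(410,183),f3=(364,236),f4=(403,242)).items(): print(n,ray("top",u,v,.096).round(4))
E
```

```text
key [0.5578 0.1411 0.1289]
awl [0.5445 0.2289 0.1182]
purple [0.5597 0.044  0.1157]
turq [0.4568 0.1451 0.1178]
f1 [ 0.6559 -0.1479  0.0868]
f2 [ 0.6372 -0.2423  0.0872]
f3 [ 0.504  -0.1175  0.0846]
f4 [ 0.4859 -0.2142  0.0872]
gland [ 0.5872 -0.1939  0.0807]
cover [ 0.5568 -0.1744  0.0791]
block [0.5511 0.1997 0.065 ]
f1 [ 0.6536 -0.1466  0.096 ]
f2 [ 0.6351 -0.2403  0.096 ]
f3 [ 0.5028 -0.1162  0.096 ]
f4 [ 0.4852 -0.2124  0.096 ]
```

View pics/crop0.png

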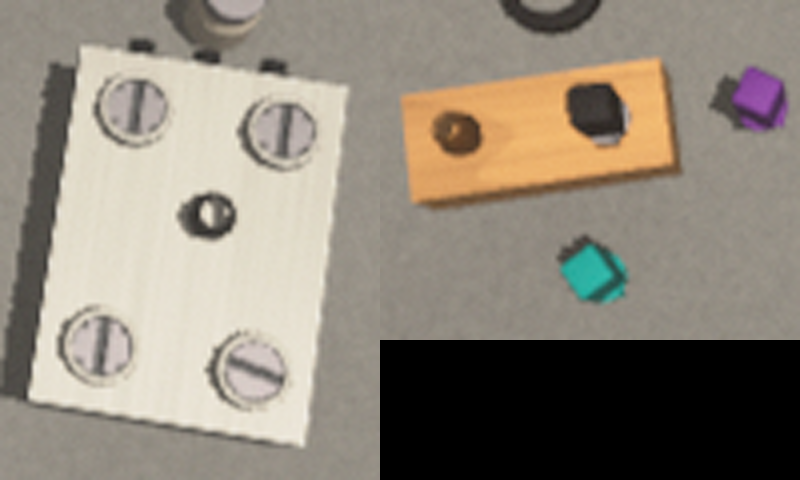

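```bash
python3 - <<'E'
from h import *
p=cv2.imread("pics/top0.png")
F=np.array([ray("top",*q,.096)[:2] for q in [(373.3,176.8),(410.3,182.8),(364.3,236),(402.8,242)]])
# refine circle centres: bright-purple head mask
hsv=cv2.cvtColor(p,cv2.COLOR_BGR2HSV)
big=cv2.resize(p,None,fx=4,fy=4,interpolation=cv2.INTER_CUBIC).astype(int)
S=4
for n,(u,v) in dict(f1=(373.3,176.8),f2=(410.3,182.8),f3=(364.3,236),f4=(402.8,242)).items():
    yy,xx=np.mgrid[0:big.shape[0],0:big.shape[1]]
    r=np.hypot(xx/S-u,yy/S-v)
    g=big.sum(2)/3
    m=(r<6)&(g<115)
    P=np.array([ray("top",(a+.5)/S-.5,(b+.5)/S-.5,.093)[:2] for b,a in np.argwhere(m)])
    c=P.mean(0); w,V=np.linalg.eigh(np.cov(P.T)); d=V[:,1]; print(n,len(P),c.round(4),"ang",np.degrees(np.arctan2(d[1],d[0])).round(1),np.sqrt(w).round(4))
print("edges f3->f1",F[0]-F[2],"f4->f2",F[1]-F[3])
for a,b in((2,0),(3,1)): d=F[b]-F[a]; print(np.degrees(np.arctan2(d[1],d[0])),np.hypot(*d))
for a,b in((3,2),(1,0)): d=F[b]-F[a]; print(np.degrees(np.arctan2(d[1],d[0]))-90,np.hypot(*d))
# block
m=cv2.inRange(hsv,(8,90,120),(25,255,255)); m[:, :205]=0; m[:,290:]=0; m[:195]=0;m[250:]=0
c=max(cv2.findContours(m,0,1)[0],key=cv2.contourArea)
W=np.array([ray("top",*q[0],.064)[:2] for q in c],np.float32); r=cv2.minAreaRect((W*1000).astype(np.float32)); print("block",r)
# key top face
mk=((big.max(2)<45)).astype(np.uint8); q=mk[200*S:235*S,243*S:275*S]
c=max(cv2.findContours(q,0,1)[0],key=cv2.contourArea)+[243*S,200*S]
W=np.array([ray("top",q[0][0]/S-.375,q[0][1]/S-.375,.129)[:2] for q in c]); r=cv2.minAreaRect((W*1000).astype(np.float32)); print("key",r)
cv2.imwrite("pics/k.png",cv2.resize(np.hstack([big[195*S:240*S,240*S:280*S]]).astype(np.uint8),None,fx=3,fy=3))
E
```

```text
f1 385 [ 0.6553 -0.149 ] ang 169.1 [0.0015 0.0094]
f2 379 [ 0.6369 -0.2431] ang 168.8 [0.0015 0.0093]
f3 270 [ 0.5032 -0.1194] ang 169.9 [0.0011 0.0082]
f4 249 [ 0.4863 -0.2117] ang 67.1 [0.001  0.0084]
edges f3->f1 [ 0.15132198 -0.03046862] f4->f2 [ 0.15041846 -0.02921307]
-11.384266283113117 0.15435892772198279
-10.99070658957006 0.1532289628849133
-10.482403125524684 0.09653511240667899
-11.15269335989565 0.0954714254774901
block ((550.6861572265625, 188.45697021484375), (72.5888671875, 174.37118530273438), 6.791807174682617)
key ((542.4205932617188, 127.59781646728516), (2.6785378456115723, 5.419857025146484), 59.988956451416016)
```

View pics/k.png

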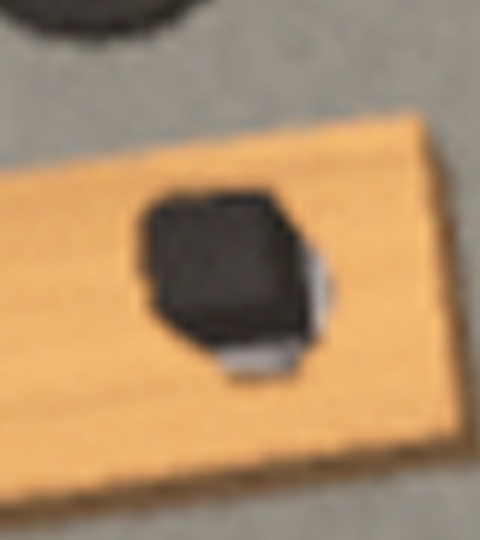

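```bash
cat >> h.py <<'E'
def jaw(o): 
    z=R.from_quat(o["tool_rot"]).as_matrix()[:,2]; return np.degrees(np.arctan2(z[1],z[0]))
def plan(P,a,n,step=.045,ang=8.):
    "rows to bring TCP to P with jaw angle a (deg)"
    o=bot.get_obs(); p=np.array(o["eef_pos"]); M=R.from_quat(o["tool_rot"])
    print("at",p.round(4),"jaw",round(jaw(o),2),"F",np.round(o["ft_force"],1),"T",np.round(o["ft_torque"],3),"w",round(float(o["grip_width"]),4),"j6",np.round(o["joint_pos"][5],2),"t",o["clock"])
    da=a-jaw(o)
    for i in range(n):
        d=np.array(P)-p; L=np.linalg.norm(d); s=d*min(1,step/max(L,1e-9))
        t=np.clip(da,-ang,ang); print((M.inv().apply(s)/.2).round(3).tolist(), round(float(-np.radians(t)/2),4))
        p=p+s; da-=t; M=M*R.from_rotvec([0,-np.radians(t),0])
E
python3 - <<'E'
from h import *
for z in(.129,): print(ray("top",257.75,215.8,z))
plan([.556,.1438,.2],6.5,20)
E
```

```text
[0.55594527 0.14417249 0.129     ]
at [ 0.1118 -0.4867  0.2305] jaw -77.06 F [-0.1  0.4  0.1] T [-0.031 -0.04  -0.022] w 0.0852 j6 1.57 t 0.1
[-0.167, 0.009, -0.15] -0.0698
[-0.187, 0.009, -0.125] -0.0698
[-0.202, 0.009, -0.098] -0.0698
[-0.214, 0.009, -0.069] -0.0698
[-0.221, 0.009, -0.039] -0.0698
[-0.225, 0.009, -0.007] -0.0698
[-0.224, 0.009, 0.024] -0.0698
[-0.218, 0.009, 0.055] -0.0698
[-0.208, 0.009, 0.085] -0.0698
[-0.194, 0.009, 0.113] -0.0698
[-0.177, 0.009, 0.139] -0.0311
[-0.168, 0.009, 0.149] -0.0
[-0.168, 0.009, 0.149] -0.0
[-0.168, 0.009, 0.149] -0.0
[-0.168, 0.009, 0.149] -0.0
[-0.168, 0.009, 0.149] -0.0
[-0.168, 0.009, 0.149] -0.0
[-0.026, 0.001, 0.023] -0.0
[0.0, 0.0, 0.0] -0.0
[0.0, 0.0, 0.0] -0.0
```

Emit:
move_arm(increments=[{"grip": 0, "linear": [-0.167, 0, -0.15], "twist": -0.07}, {"grip": 0, "linear": [-0.187, 0, -0.125], "twist": -0.07}, {"grip": 0, "linear": [-0.2, 0, -0.1], "twist": -0.07}, {"grip": 0, "linear": [-0.214, 0, -0.07], "twist": -0.07}, {"grip": 0, "linear": [-0.22, 0, -0.04], "twist": -0.07}])

```text
clock: 0.6
eef_pos: [0.2393, -0.2994, 0.2273]
tool_rot: [-0.32, 0.632, -0.628, 0.321]
ft_force: [1.6, -0.8, 0.2]
grip_width: 0.0856
```

Emit:
move_arm(increments=[{"grip": 0, "linear": [-0.225, 0, -0.007], "twist": -0.07}, {"grip": 0, "linear": [-0.224, 0, 0.024], "twist": -0.07}, {"grip": 0, "linear": [-0.218, 0, 0.055], "twist": -0.07}, {"grip": 0, "linear": [-0.208, 0, 0.085], "twist": -0.07}, {"grip": 0, "linear": [-0.194, 0, 0.113], "twist": -0.07}])

```text
clock: 1.1
eef_pos: [0.3658, -0.1033, 0.2272]
tool_rot: [-0.523, 0.477, -0.473, 0.525]
ft_force: [0.8, -1.1, 0.9]
grip_width: 0.0856
```

```bash
python3 - <<'E'
from h import *
plan([.556,.1438,.2],6.5,15)
E
```

```text
at [ 0.3658 -0.1033  0.2272] jaw 5.61 F [ 0.8 -1.1  0.9] T [-0.066 -0.056 -0.002] w 0.0856 j6 1.19 t 1.1
[-0.163, 0.02, 0.153] -0.0078
[-0.161, 0.02, 0.156] -0.0
[-0.161, 0.02, 0.156] -0.0
[-0.161, 0.02, 0.156] -0.0
[-0.161, 0.02, 0.156] -0.0
[-0.161, 0.02, 0.156] -0.0
[-0.154, 0.019, 0.149] -0.0
[0.0, 0.0, 0.0] -0.0
[0.0, 0.0, 0.0] -0.0
[0.0, 0.0, 0.0] -0.0
[0.0, 0.0, 0.0] -0.0
[0.0, 0.0, 0.0] -0.0
[0.0, 0.0, 0.0] -0.0
[0.0, 0.0, 0.0] -0.0
[0.0, 0.0, 0.0] -0.0
```

Emit:
move_arm(increments=[{"grip": 0, "linear": [-0.163, 0.02, 0.153], "twist": -0.008}, {"grip": 0, "linear": [-0.161, 0.02, 0.156], "twist": 0}, {"grip": 0, "linear": [-0.161, 0.02, 0.156], "twist": 0}, {"grip": 0, "linear": [-0.161, 0.02, 0.156], "twist": 0}, {"grip": 0, "linear": [-0.161, 0.02, 0.156], "twist": 0}])

```text
clock: 1.6
eef_pos: [0.5046, 0.0843, 0.2065]
tool_rot: [-0.529, 0.471, -0.468, 0.529]
ft_force: [1.5, -0.5, 0.2]
grip_width: 0.0852
```

```bash
python3 - <<'E'
from h import *
plan([.556,.1440,.17],6.5,5)
E
```

```text
at [0.5046 0.0843 0.2065] jaw 6.88 F [ 1.5 -0.5  0.2] T [-0.043 -0.013 -0.014] w 0.0852 j6 1.61 t 1.6
[-0.137, 0.095, 0.151] 0.0033
[-0.129, 0.088, 0.139] -0.0
[0.0, 0.0, 0.0] -0.0
[0.0, 0.0, 0.0] -0.0
[0.0, 0.0, 0.0] -0.0
```

Emit:
move_arm(increments=[{"grip": 0, "linear": [-0.137, 0.07, 0.151], "twist": 0.003}, {"grip": 0, "linear": [-0.135, 0.06, 0.145], "twist": 0}, {"grip": 0, "linear": [0, 0, 0], "twist": 0}, {"grip": 0, "linear": [0, 0, 0], "twist": 0}, {"grip": 0, "linear": [0, 0, 0], "twist": 0}])

```text
clock: 2.1
eef_pos: [0.559, 0.1532, 0.1743]
tool_rot: [0.531, -0.472, 0.466, -0.528]
ft_force: [0.0, 0.2, 0.2]
grip_width: 0.0854
```

```bash
python3 - <<'E'
from h import *
plan([.556,.1440,.080],6.5,5)
a,_=bot.camera("top"); b,d=bot.camera("side")
f=lambda i,u,v,w,h,s:cv2.resize(i[v:v+h,u:u+w],None,fx=s,fy=s,interpolation=cv2.INTER_CUBIC)
cv2.imwrite("pics/g1.png",np.hstack([f(a,205,170,100,100,4),f(b,230,180,100,100,4)]))
E
```

```text
at [0.559  0.1532 0.1743] jaw 6.98 F [0.  0.2 0.2] T [-0.054 -0.025  0.02 ] w 0.0854 j6 1.71 t 2.1
[0.022, 0.224, -0.008] 0.0042
[0.022, 0.224, -0.007] -0.0
[0.002, 0.024, -0.001] -0.0
[0.0, 0.0, 0.0] -0.0
[0.0, 0.0, 0.0] -0.0
```

View pics/g1.png

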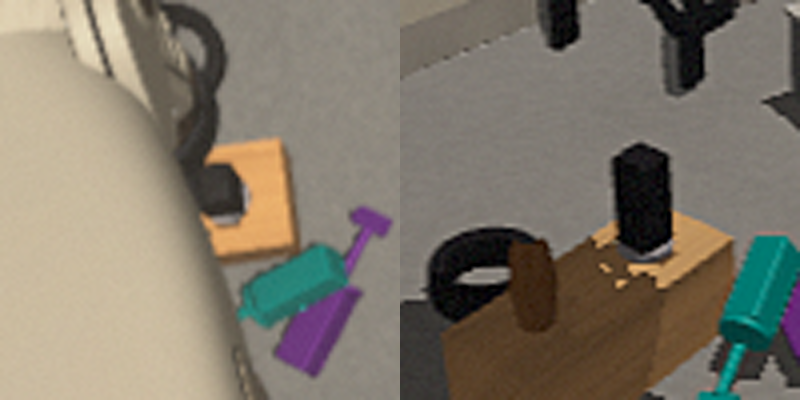

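```bash
python3 - <<'E'
from h import *
K,Rm,t=cam("side")
p,d=bot.camera("side"); hsv=cv2.cvtColor(p,cv2.COLOR_BGR2HSV)
for n,lo,hi in(("turq",(80,90,50),(98,255,255)),("purp",(130,90,40),(155,255,255))):
    m=cv2.inRange(hsv,lo,hi); q=np.argwhere((m>0)&(d>0))
    X=np.array([Rm.T@(np.linalg.inv(K)@[u,v,1]*d[v,u]-t) for v,u in q]); print(n,len(q),X.min(0).round(3),X.max(0).round(3))
plan([.556,.1440,.13],6.5,2)
E
```

```text
turq 500 [ 0.457 -0.488 -0.   ] [0.584 0.179 0.082]
purp 231 [ 0.442  0.056 -0.001] [0.501 0.121 0.035]
at [0.5593 0.1526 0.1755] jaw 6.91 F [ 0.9 -0.8 -0.4] T [-0.081 -0.047 -0.021] w 0.0852 j6 1.71 t 2.25
[0.04, 0.22, -0.019] 0.0035
[0.001, 0.007, -0.001] -0.0
```

Emit:
move_arm(increments=[{"grip": 0, "linear": [0.04, 0.1, -0.019], "twist": 0.003}, {"grip": 0, "linear": [0, 0.1, 0], "twist": 0}, {"grip": 0, "linear": [0, 0, 0], "twist": 0}, {"grip": 0, "linear": [0, 0, 0], "twist": 0}, {"grip": 0, "linear": [0, 0, 0], "twist": 0}])

```text
clock: 2.75
eef_pos: [0.5572, 0.1407, 0.1409]
tool_rot: [-0.525, 0.473, -0.471, 0.528]
ft_force: [0.1, -0.0, -0.3]
grip_width: 0.0853
```

```bash
python3 - <<'E'
from h import *
K,Rm,t=cam("top")
plan([.556,.1440,.080],6.5,3)
p,d=bot.camera("side");q,_=bot.camera("top")
f=lambda i,u,v,w,h,s:cv2.resize(i[v:v+h,u:u+w],None,fx=s,fy=s,interpolation=cv2.INTER_CUBIC)
cv2.imwrite("pics/g2.png",np.hstack([f(q,205,170,100,100,4),f(p,230,180,100,100,4)]))
E
```

```text
at [0.5572 0.1407 0.1409] jaw 6.24 F [ 0.1 -0.  -0.3] T [0.011 0.097 0.059] w 0.0853 j6 1.71 t 2.75
[-0.012, 0.225, -0.004] -0.0023
[-0.004, 0.08, -0.001] -0.0
[0.0, 0.0, 0.0] -0.0
```

View pics/g2.png

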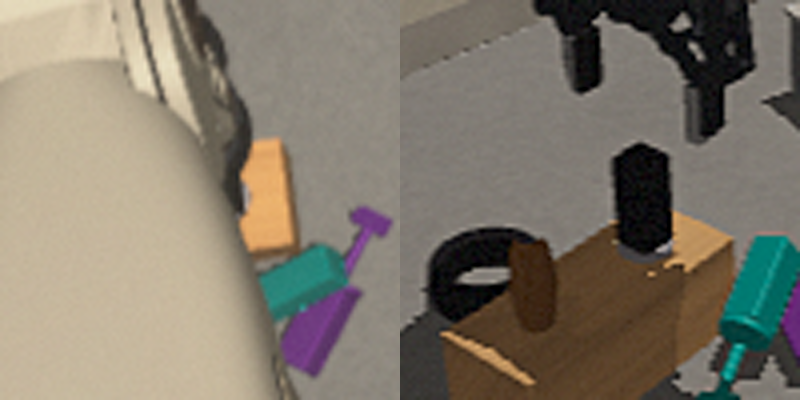

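Emit:
move_arm(increments=[{"grip": 0, "linear": [-0.012, 0.15, -0.004], "twist": -0.002}, {"grip": 0, "linear": [0, 0, 0], "twist": 0}, {"grip": 0, "linear": [0, 0.1, 0], "twist": 0}, {"grip": 0, "linear": [0, 0, 0], "twist": 0}, {"grip": 0, "linear": [0, 0, 0], "twist": 0}])

```text
clock: 3.35
eef_pos: [0.5611, 0.1449, 0.0973]
tool_rot: [-0.522, 0.469, -0.473, 0.533]
ft_force: [0.7, -0.4, -0.2]
grip_width: 0.0851
```

```bash
python3 - <<'E'
from h import *
plan([.556,.1440,.080],6.5,2)
E
```

```text
at [0.5611 0.1449 0.0973] jaw 6.5 F [ 0.7 -0.4 -0.2] T [-0.022  0.023  0.004] w 0.0851 j6 1.71 t 3.35
[0.002, 0.086, -0.027] 0.0
[0.0, 0.0, 0.0] -0.0
```

Emit:
move_arm(increments=[{"grip": 0, "linear": [0, 0.085, -0.02], "twist": 0}, {"grip": 0, "linear": [0, 0, 0], "twist": 0}, {"grip": 0, "linear": [0, 0, 0], "twist": 0}, {"grip": 0, "linear": [0, 0, 0], "twist": 0}, {"grip": 0, "linear": [0, 0, 0], "twist": 0}])

```text
clock: 3.85
eef_pos: [0.562, 0.1457, 0.0878]
tool_rot: [-0.519, 0.467, -0.475, 0.536]
ft_force: [-0.2, 0.6, 0.3]
grip_width: 0.0853
```

```bash
python3 - <<'E'
from h import *
for i in range(2): plan([.556,.1440,.080],6.5,1); bot.camera("side")
o=bot.get_obs(); print(R.from_quat(o["tool_rot"]).as_matrix()[:,1])
E
```

```text
at [0.562  0.1457 0.0878] jaw 6.5 F [-0.2  0.6  0.3] T [0.032 0.088 0.05 ] w 0.0853 j6 1.71 t 3.85
[0.005, 0.038, -0.032] -0.0
at [0.5621 0.1457 0.0878] jaw 6.5 F [1.2 0.1 0.7] T [ 0.04   0.014 -0.018] w 0.0853 j6 1.71 t 3.9
[0.005, 0.038, -0.032] 0.0
[ 0.02359679  0.01002875 -0.99967125]
```

```bash
sed -i 's|    da=a-jaw(o)|    print("tilt deg",np.degrees(M.as_matrix()[:2,1]).round(2)); da=a-jaw(o)|' h.py
```

Emit:
move_arm(increments=[{"grip": 0, "linear": [0.005, 0.045, -0.04], "twist": 0}, {"grip": 0, "linear": [0, 0, -0.01], "twist": 0}, {"grip": 0, "linear": [0, 0, 0], "twist": 0}, {"grip": 0, "linear": [0, 0, 0], "twist": 0}, {"grip": 0, "linear": [0, 0, 0], "twist": 0}])

```text
clock: 4.45
eef_pos: [0.5537, 0.1439, 0.0799]
tool_rot: [-0.518, 0.466, -0.475, 0.537]
ft_force: [0.9, 0.3, 0.3]
grip_width: 0.0851
```

```bash
python3 - <<'E'
from h import *
plan([.556,.1440,.080],6.5,1)
E
```

```text
at [0.5537 0.1439 0.0799] jaw 6.5 F [0.9 0.3 0.3] T [-0.021  0.041 -0.011] w 0.0851 j6 1.71 t 4.45
tilt deg [1.53 0.62]
[0.001, 0.0, 0.012] -0.0
```

Emit:
move_arm(increments=[{"grip": 1, "linear": [0, 0, 0.008], "twist": 0}, {"grip": 1, "linear": [0, 0, 0], "twist": 0}, {"grip": 1, "linear": [0, 0, 0], "twist": 0}, {"grip": 1, "linear": [0, 0, 0], "twist": 0}, {"grip": 1, "linear": [0, 0, 0], "twist": 0}])

```text
clock: 4.95
eef_pos: [0.5562, 0.1443, 0.0809]
tool_rot: [-0.518, 0.466, -0.475, 0.537]
ft_force: [-0.5, -1.2, 2.6]
grip_width: 0.0253
```

Emit:
move_arm(increments=[{"grip": 1, "linear": [0, 0, 0], "twist": 0}, {"grip": 1, "linear": [0, 0, 0], "twist": 0}, {"grip": 1, "linear": [0, 0, 0], "twist": 0}, {"grip": 1, "linear": [0, 0, 0], "twist": 0}, {"grip": 1, "linear": [0, 0, 0], "twist": 0}])

```text
clock: 5.45
eef_pos: [0.5561, 0.1443, 0.0809]
tool_rot: [-0.518, 0.466, -0.475, 0.537]
ft_force: [-0.5, -0.4, 0.7]
grip_width: 0.0253
```

```bash
python3 - <<'E'
from h import *
plan([.556,.1440,.080],6.5,1)
E
```

```text
at [0.5561 0.1443 0.0809] jaw 6.5 F [-0.5 -0.4  0.7] T [-0.082  0.201  0.008] w 0.0253 j6 1.71 t 5.45
tilt deg [1.59 0.64]
[0.002, 0.004, -0.001] -0.0
```

```bash
python3 - <<'E'
from h import *
plan([.556,.1440,.22],6.5,4,step=.036)
E
```

```text
at [0.5561 0.1443 0.0809] jaw 6.5 F [-0.5 -0.4  0.7] T [-0.082  0.201  0.008] w 0.0253 j6 1.71 t 5.45
tilt deg [1.59 0.64]
[-0.001, -0.18, 0.005] -0.0
[-0.001, -0.18, 0.005] -0.0
[-0.001, -0.18, 0.005] -0.0
[-0.001, -0.156, 0.004] -0.0
```

Emit:
move_arm(increments=[{"grip": 1, "linear": [0, -0.08, 0.002], "twist": 0}, {"grip": 1, "linear": [0, -0.1, 0.003], "twist": 0}, {"grip": 1, "linear": [0, -0.15, 0.005], "twist": 0}, {"grip": 1, "linear": [0, -0.15, 0.005], "twist": 0}, {"grip": 1, "linear": [0, -0.15, 0.005], "twist": 0}])

```text
clock: 5.95
eef_pos: [0.5514, 0.142, 0.2016]
tool_rot: [-0.524, 0.47, -0.472, 0.531]
ft_force: [1.3, -0.6, -1.8]
grip_width: 0.0258
```

```bash
python3 - <<'E'
from h import *
plan([.556,.1440,.22],6.5,4,step=.036)
E
```

```text
at [0.5514 0.142  0.2016] jaw 6.5 F [ 1.3 -0.6 -1.8] T [ 0.007 -0.029 -0.017] w 0.0258 j6 1.71 t 5.95
tilt deg [0.55 0.36]
[-0.008, -0.092, 0.025] 0.0
[0.0, 0.0, 0.0] -0.0
[0.0, 0.0, 0.0] -0.0
[0.0, 0.0, 0.0] -0.0
```

```bash
python3 - <<'E'
from h import *
plan([.4855,-.2125,.235],67,10,step=.045)
E
```

```text
at [0.5514 0.142  0.2016] jaw 6.5 F [ 1.3 -0.6 -1.8] T [ 0.007 -0.029 -0.017] w 0.0258 j6 1.71 t 5.95
tilt deg [0.55 0.36]
[0.214, -0.023, -0.065] -0.0698
[0.203, -0.023, -0.095] -0.0698
[0.188, -0.023, -0.122] -0.0698
[0.169, -0.023, -0.147] -0.0698
[0.147, -0.023, -0.169] -0.0698
[0.122, -0.023, -0.188] -0.0698
[0.095, -0.023, -0.203] -0.0698
[0.065, -0.023, -0.214] -0.0393
[0.002, -0.001, -0.01] -0.0
[0.0, 0.0, 0.0] -0.0
```

Emit:
move_arm(increments=[{"grip": 1, "linear": [0.21, -0.06, -0.065], "twist": -0.07}, {"grip": 1, "linear": [0.203, -0.05, -0.095], "twist": -0.07}, {"grip": 1, "linear": [0.188, -0.02, -0.122], "twist": -0.07}, {"grip": 1, "linear": [0.169, -0.02, -0.147], "twist": -0.07}, {"grip": 1, "linear": [0.147, -0.02, -0.169], "twist": -0.07}])

```text
clock: 6.45
eef_pos: [0.5163, -0.0698, 0.2365]
tool_rot: [-0.653, 0.253, -0.263, 0.664]
ft_force: [0.5, -0.0, -1.5]
grip_width: 0.0252
```

```bash
python3 - <<'E'
from h import *
plan([.4855,-.2125,.235],67,10,step=.045)
E
```

```text
at [ 0.5163 -0.0698  0.2365] jaw 47.22 F [ 0.5 -0.  -1.5] T [-0.053 -0.048 -0.027] w 0.0252 j6 0.61 t 6.45
tilt deg [1.06 0.5 ]
[0.114, -0.0, -0.194] -0.0698
[0.086, -0.0, -0.208] -0.0698
[0.057, -0.0, -0.218] -0.033
[0.01, -0.0, -0.054] -0.0
[0.0, 0.0, 0.0] -0.0
[0.0, 0.0, 0.0] -0.0
[0.0, 0.0, 0.0] -0.0
[0.0, 0.0, 0.0] -0.0
[0.0, 0.0, 0.0] -0.0
[0.0, 0.0, 0.0] -0.0
```

Emit:
move_arm(increments=[{"grip": 1, "linear": [0.114, 0, -0.194], "twist": -0.07}, {"grip": 1, "linear": [0.086, 0, -0.208], "twist": -0.07}, {"grip": 1, "linear": [0.057, 0, -0.218], "twist": -0.033}, {"grip": 1, "linear": [0.01, 0, -0.054], "twist": 0}, {"grip": 1, "linear": [0, 0, 0], "twist": 0}])

```text
clock: 6.95
eef_pos: [0.4827, -0.2161, 0.233]
tool_rot: [-0.688, 0.14, -0.15, 0.696]
ft_force: [0.5, -0.4, -1.4]
grip_width: 0.0254
```

```bash
python3 - <<'E'
from h import *
plan([.4855,-.2125,.18],67,3,step=.045)
E
```

```text
at [ 0.4827 -0.2161  0.233 ] jaw 66.33 F [ 0.5 -0.4 -1.4] T [ 0.036  0.04  -0.056] w 0.0254 j6 -0.02 t 6.95
tilt deg [0.97 0.47]
[0.002, 0.224, 0.016] -0.0058
[0.0, 0.041, 0.003] -0.0
[0.0, 0.0, 0.0] -0.0
```

Emit:
move_arm(increments=[{"grip": 1, "linear": [0, 0.08, 0.016], "twist": -0.006}, {"grip": 1, "linear": [0, 0.08, 0], "twist": 0}, {"grip": 1, "linear": [0, 0, 0], "twist": 0}, {"grip": 1, "linear": [0, 0, 0], "twist": 0}, {"grip": 1, "linear": [0, 0, 0], "twist": 0}])

```text
clock: 7.45
eef_pos: [0.4859, -0.2081, 0.2003]
tool_rot: [-0.688, 0.135, -0.145, 0.698]
ft_force: [-0.0, 0.0, -0.6]
grip_width: 0.0252
```

```bash
python3 - <<'E'
from h import *
plan([.484,-.213,.18],67,3,step=.045)
a,_=bot.camera("top"); b,d=bot.camera("side")
f=lambda i,u,v,w,h,s:cv2.resize(i[v:v+h,u:u+w],None,fx=s,fy=s,interpolation=cv2.INTER_CUBIC)
cv2.imwrite("pics/f1.png",np.hstack([f(a,355,195,66,90,6),f(b,350,140,66,90,6)]))
print(proj("side",[.4853,-.2127,.096]),proj("top",[.4853,-.2127,.096]))
E
```

```text
at [ 0.4859 -0.2081  0.2003] jaw 67.18 F [-0.   0.  -0.6] T [-0.041  0.035  0.04 ] w 0.0252 j6 -0.02 t 7.45
tilt deg [0.97 0.63]
[-0.0, 0.101, -0.028] 0.0015
[0.0, 0.0, 0.0] -0.0
[0.0, 0.0, 0.0] -0.0
[404.27181358 188.94438875] [403.12936489 241.95672453]
```

View pics/f1.png

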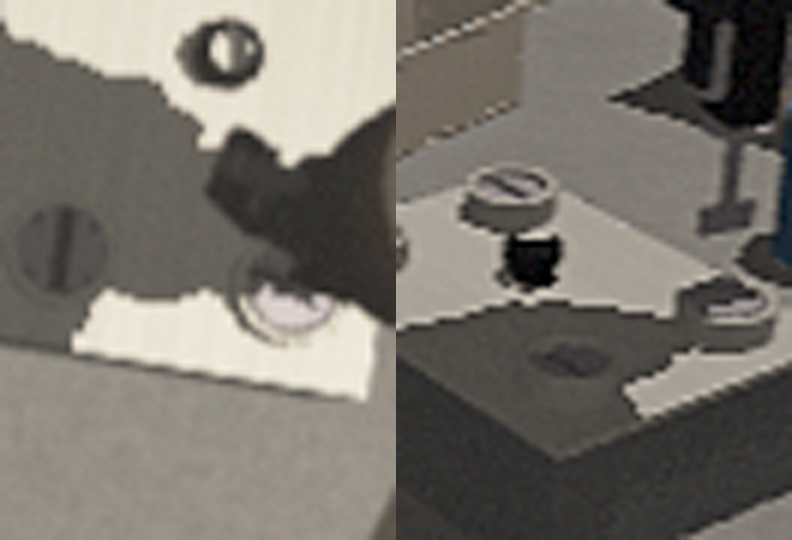

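```bash
python3 - <<'E'
from h import *
print(proj("side",[.4871,-.2073,.1314]))
K,Rm,t=cam("side"); print(np.linalg.norm(Rm@[.487,-.207,.1]+t))
E
```

```text
[403.78706955 178.01702999]
1.0840449502540173
```

Emit:
move_arm(increments=[{"grip": 1, "linear": [0, 0.06, -0.028], "twist": 0}, {"grip": 1, "linear": [0, 0.03, 0], "twist": 0}, {"grip": 1, "linear": [0, 0, 0], "twist": 0}, {"grip": 1, "linear": [0, 0, 0], "twist": 0}, {"grip": 1, "linear": [0, 0, 0], "twist": 0}])

```text
clock: 8.05
eef_pos: [0.4846, -0.2141, 0.1819]
tool_rot: [-0.688, 0.134, -0.146, 0.698]
ft_force: [0.3, 0.0, -1.6]
grip_width: 0.0253
```

```bash
python3 - <<'E'
from h import *
plan([.484,-.213,.175],67,1,step=.045)
b,d=bot.camera("side"); 
f=lambda i,u,v,w,h,s:cv2.resize(i[v:v+h,u:u+w],None,fx=s,fy=s,interpolation=cv2.INTER_CUBIC)
cv2.imwrite("pics/f2.png",f(b,380,150,50,50,12))
for z in(.4853,):print(proj("side",[z,-.2127,.096]))
o=bot.get_obs(); M=R.from_quat(o["tool_rot"]).as_matrix(); T=o["eef_pos"]+M[:,1]*.0689
print(T, [proj("side",T+M[:,2]*s).round(1) for s in(-.014,0,.014)])
E
```

```text
at [ 0.4846 -0.2141  0.1819] jaw 67.15 F [ 0.3  0.  -1.6] T [-0.006  0.02  -0.017] w 0.0253 j6 -0.03 t 8.05
tilt deg [1.11 0.56]
[-0.005, 0.034, 0.003] 0.0013
[404.27181358 188.94438875]
[ 0.48592677 -0.21344949  0.11309872] [array([409.1, 182.5]), array([404.8, 183.4]), array([400.5, 184.2])]
```

View pics/f2.png

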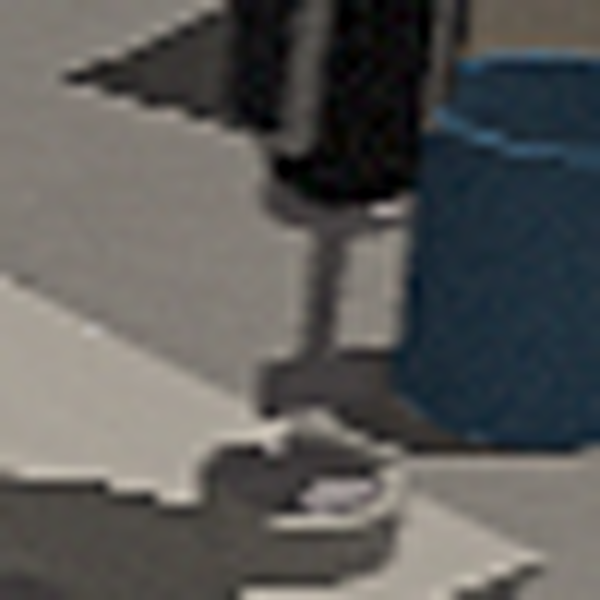

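Emit:
move_arm(increments=[{"grip": 1, "linear": [-0.005, 0.035, 0.003], "twist": 0.001}, {"grip": 1, "linear": [0, 0.025, 0], "twist": 0}, {"grip": 1, "linear": [0, 0, 0], "twist": 0}, {"grip": 1, "linear": [0, 0, 0], "twist": 0}, {"grip": 1, "linear": [0, 0, 0], "twist": 0}])

```text
clock: 8.6
eef_pos: [0.4842, -0.213, 0.169]
tool_rot: [-0.688, 0.135, -0.147, 0.698]
ft_force: [-0.4, -0.0, -1.6]
grip_width: 0.0253
```

```bash
cat >> h.py <<'E'
def tip(n=5):
    o=bot.get_obs(); M=R.from_quat(o["tool_rot"]).as_matrix(); T=o["eef_pos"]+M[:,1]*.0689
    f=[(o["ft_force"],o["ft_torque"])]
    print("tip",T.round(4),"F",np.round(o["ft_force"],1),"T",np.round(o["ft_torque"],3),"jaw",round(jaw(o),2),"tilt",np.degrees(M[:2,1]).round(2),"t",o["clock"])
    for c in ((np.array([.4853,-.2127])),): print("in tool x,z mm:",((c-T[:2])@M[:2,[0,2]]*1000).round(2))
E
python3 -c "from h import *;tip()"
```

```text
tip [ 0.4855 -0.2123  0.1001] F [-0.4 -0.  -1.6] T [-0.019  0.045 -0.009] jaw 67.02 tilt [1.13 0.55] t 8.6
in tool x,z mm: [-0.06 -0.47]
```

Emit:
move_arm(increments=[{"grip": 1, "linear": [0, 0.015, -0.002], "twist": 0}, {"grip": 1, "linear": [0, 0.01, 0], "twist": 0}, {"grip": 1, "linear": [0, 0.01, 0], "twist": 0}, {"grip": 1, "linear": [0, 0, 0], "twist": 0}, {"grip": 1, "linear": [0, 0, 0], "twist": 0}])

```text
clock: 9.1
eef_pos: [0.4845, -0.2134, 0.1617]
tool_rot: [-0.688, 0.134, -0.147, 0.698]
ft_force: [0.1, 0.5, -1.5]
grip_width: 0.0254
```

```bash
python3 -c "from h import *;tip()"
```

```text
tip [ 0.4859 -0.2128  0.0928] F [ 0.1  0.5 -1.5] T [-0.016 -0.005 -0.   ] jaw 67.03 tilt [1.17 0.53] t 9.1
in tool x,z mm: [-0.54 -0.16]
```

Emit:
move_arm(increments=[{"grip": 1, "linear": [-0.002, 0.01, 0], "twist": 0}, {"grip": 1, "linear": [0, 0.007, 0], "twist": 0}, {"grip": 1, "linear": [0, 0.005, 0], "twist": 0}, {"grip": 1, "linear": [0, 0, 0], "twist": 0}, {"grip": 1, "linear": [0, 0, 0], "twist": 0}])

```text
clock: 9.6
eef_pos: [0.4844, -0.2133, 0.1578]
tool_rot: [-0.688, 0.134, -0.148, 0.697]
ft_force: [-1.4, 0.7, 0.1]
grip_width: 0.0252
```

```bash
python3 -c "from h import *;tip()"
```

```text
tip [ 0.4859 -0.2127  0.0889] F [-1.4  0.7  0.1] T [ 0.048  0.23  -0.019] jaw 67.02 tilt [1.23 0.51] t 9.6
in tool x,z mm: [-0.51 -0.22]
```

Emit:
move_arm(increments=[{"grip": 1, "linear": [-0.003, 0.003, 0], "twist": 0}, {"grip": 1, "linear": [0, 0.002, 0], "twist": 0.02}, {"grip": 1, "linear": [0, 0, 0], "twist": 0.03}, {"grip": 1, "linear": [0, 0, 0], "twist": 0.03}, {"grip": 1, "linear": [0, 0, 0], "twist": 0.03}])

```text
clock: 10.1
eef_pos: [0.484, -0.2134, 0.1577]
tool_rot: [-0.667, 0.212, -0.225, 0.677]
ft_force: [-0.6, -0.5, 0.9]
grip_width: 0.0252
```

```bash
python3 -c "from h import *;tip()"
```

```text
tip [ 0.4855 -0.2128  0.0888] F [-0.6 -0.5  0.9] T [-0.126  0.097  0.085] jaw 53.98 tilt [1.3  0.43] t 10.1
in tool x,z mm: [-0.27 -0.04]
```

Emit:
move_arm(increments=[{"grip": 1, "linear": [0, 0, 0], "twist": 0.05}, {"grip": 1, "linear": [0, 0, 0], "twist": 0.05}, {"grip": 1, "linear": [0, 0, 0], "twist": 0.05}, {"grip": 1, "linear": [0, 0, 0], "twist": 0.05}, {"grip": 1, "linear": [0, 0, 0], "twist": 0.04}])

```text
clock: 10.6
eef_pos: [0.4835, -0.2143, 0.1577]
tool_rot: [-0.592, 0.372, -0.384, 0.603]
ft_force: [-0.6, 0.4, -0.1]
grip_width: 0.0253
```

```bash
python3 -c "from h import *;tip()"
```

```text
tip [ 0.485  -0.214   0.0889] F [-0.6  0.4 -0.1] T [-0.113  0.152  0.051] jaw 25.37 tilt [1.25 0.28] t 10.6
in tool x,z mm: [-1.02  0.84]
```

Emit:
move_arm(increments=[{"grip": 1, "linear": [-0.004, 0.002, 0.003], "twist": 0.04}, {"grip": 1, "linear": [0, 0.001, 0], "twist": 0.04}, {"grip": 1, "linear": [0, 0, 0], "twist": 0.04}, {"grip": 1, "linear": [0, 0, 0], "twist": 0.04}, {"grip": 1, "linear": [0, 0, 0], "twist": 0.03}])

```text
clock: 11.1
eef_pos: [0.4828, -0.2146, 0.1577]
tool_rot: [-0.506, 0.483, -0.493, 0.517]
ft_force: [-1.5, 0.1, -0.1]
grip_width: 0.0253
```

```bash
python3 -c "from h import *;tip()"
```

```text
tip [ 0.4843 -0.2146  0.0888] F [-1.5  0.1 -0.1] T [-0.06   0.177  0.113] jaw 2.67 tilt [1.18 0.07] t 11.1
in tool x,z mm: [-1.82  1.13]
```

Emit:
move_arm(increments=[{"grip": 1, "linear": [-0.004, 0.001, 0.003], "twist": 0.03}, {"grip": 1, "linear": [-0.003, 0.001, 0.002], "twist": 0.03}, {"grip": 1, "linear": [-0.002, 0, 0], "twist": 0.03}, {"grip": 1, "linear": [-0.002, 0, 0], "twist": 0.03}, {"grip": 1, "linear": [0, 0, 0], "twist": 0.0}])

```text
clock: 11.6
eef_pos: [0.4824, -0.2145, 0.1577]
tool_rot: [0.443, -0.543, 0.553, -0.45]
ft_force: [-0.9, 1.0, -0.9]
grip_width: 0.0253
```

```bash
python3 -c "from h import *;tip()"
```

```text
tip [ 0.4837 -0.2148  0.0888] F [-0.9  1.  -0.9] T [0.08  0.071 0.104] jaw -11.69 tilt [ 1.03 -0.25] t 11.6
in tool x,z mm: [-2.41  1.16]
```

Emit:
move_arm(increments=[{"grip": 1, "linear": [-0.01, 0.003, 0.005], "twist": 0.02}, {"grip": 1, "linear": [0, 0.002, 0], "twist": 0.02}, {"grip": 1, "linear": [0, 0, 0], "twist": 0}, {"grip": 1, "linear": [0, 0, 0], "twist": 0}, {"grip": 1, "linear": [0, 0, 0], "twist": 0.0}])

```text
clock: 12.1
eef_pos: [0.4825, -0.2142, 0.1572]
tool_rot: [0.422, -0.559, 0.571, -0.428]
ft_force: [-1.3, -0.4, 0.6]
grip_width: 0.0258
```

```bash
python3 -c "from h import *;tip()"
```

```text
tip [ 0.4835 -0.2148  0.0883] F [-1.3 -0.4  0.6] T [-0.058  0.269  0.016] jaw -16.08 tilt [ 0.89 -0.47] t 12.1
in tool x,z mm: [-2.52  1.1 ]
```

```bash
cat >> h.py <<'E'
def tipn():
    F=[]
    for i in range(3):
        o=bot.get_obs(); F.append(np.r_[o["ft_force"],o["ft_torque"]]); bot.camera("side")
    print("mean",np.mean(F,0).round(3)); tip()
E
```

Emit:
move_arm(increments=[{"grip": 1, "linear": [-0.006, 0.001, 0.003], "twist": 0.025}, {"grip": 1, "linear": [-0.003, 0, 0], "twist": 0.025}, {"grip": 1, "linear": [0, 0, 0], "twist": 0}, {"grip": 1, "linear": [0, 0, 0], "twist": 0}, {"grip": 1, "linear": [0, 0, 0], "twist": 0.0}])

```text
clock: 12.6
eef_pos: [0.4824, -0.2141, 0.1571]
tool_rot: [0.395, -0.579, 0.591, -0.398]
ft_force: [-1.0, -0.9, 0.4]
grip_width: 0.0252
```

```bash
python3 -c "from h import *;tipn()"
```

```text
mean [-1.4   -0.926  0.992 -0.115  0.271  0.051]
tip [ 0.4833 -0.2148  0.0882] F [-0.6 -0.2  0.5] T [-0.083  0.291  0.071] jaw -21.8 tilt [ 0.74 -0.66] t 12.75
in tool x,z mm: [-2.72  1.07]
```

Emit:
move_arm(increments=[{"grip": 1, "linear": [-0.003, 0.001, 0], "twist": 0.02}, {"grip": 1, "linear": [0, 0, 0], "twist": 0.015}, {"grip": 1, "linear": [0, 0, 0], "twist": 0}, {"grip": 1, "linear": [0, 0, 0], "twist": 0}, {"grip": 1, "linear": [0, 0, 0], "twist": 0.0}])

```text
clock: 13.25
eef_pos: [0.4823, -0.214, 0.1569]
tool_rot: [0.375, -0.593, 0.605, -0.377]
ft_force: [-1.1, -0.8, 1.3]
grip_width: 0.0252
```

```bash
python3 -c "from h import *;tipn()"
```

```text
mean [-1.476 -0.515  0.879 -0.148  0.373  0.206]
tip [ 0.4831 -0.2149  0.088 ] F [-1.2  0.3  0.7] T [-0.123  0.35   0.22 ] jaw -25.77 tilt [ 0.69 -0.76] t 13.4
in tool x,z mm: [-2.95  1.04]
```

Emit:
move_arm(increments=[{"grip": 1, "linear": [0, 0, 0], "twist": -0.012}, {"grip": 1, "linear": [0, -0.02, 0], "twist": 0}, {"grip": 1, "linear": [0, -0.04, 0], "twist": 0}, {"grip": 1, "linear": [0, -0.1, 0], "twist": 0}, {"grip": 1, "linear": [0, -0.15, 0], "twist": 0}])

```text
clock: 13.9
eef_pos: [0.479, -0.2111, 0.2159]
tool_rot: [0.384, -0.592, 0.597, -0.383]
ft_force: [0.4, 0.0, -1.4]
grip_width: 0.0253
```

```bash
python3 - <<'E'
from h import *
tip(); plan([.480,-.214,.23],6.5,3)
E
```

```text
tip [ 0.4792 -0.2116  0.147 ] F [ 0.4  0.  -1.4] T [-0.022 -0.061 -0.003] jaw -24.31 tilt [ 0.16 -0.37] t 13.9
in tool x,z mm: [-1.51  6.03]
at [ 0.479  -0.2111  0.2159] jaw -24.31 F [ 0.4  0.  -1.4] T [-0.022 -0.061 -0.003] w 0.0253 j6 1.58 t 13.9
tilt deg [ 0.16 -0.37]
[0.011, -0.07, 0.011] -0.0698
[0.0, 0.0, 0.0] -0.0698
[0.0, 0.0, 0.0] -0.0698
```

```bash
python3 - <<'E'
from h import *
plan([.556,.144,.235],6.5,10)
E
```

```text
at [ 0.479  -0.2111  0.2159] jaw -24.31 F [ 0.4  0.  -1.4] T [-0.022 -0.061 -0.003] w 0.0253 j6 1.58 t 13.9
tilt deg [ 0.16 -0.37]
[-0.22, -0.013, -0.047] -0.0698
[-0.224, -0.013, -0.016] -0.0698
[-0.224, -0.013, 0.015] -0.0698
[-0.22, -0.013, 0.046] -0.0594
[-0.213, -0.013, 0.072] -0.0
[-0.213, -0.013, 0.072] -0.0
[-0.213, -0.013, 0.072] -0.0
[-0.213, -0.013, 0.072] -0.0
[-0.018, -0.001, 0.006] -0.0
[0.0, 0.0, 0.0] -0.0
```

Emit:
move_arm(increments=[{"grip": 1, "linear": [-0.22, -0.04, -0.047], "twist": -0.07}, {"grip": 1, "linear": [-0.224, -0.03, -0.016], "twist": -0.07}, {"grip": 1, "linear": [-0.224, -0.02, 0.015], "twist": -0.07}, {"grip": 1, "linear": [-0.22, -0.01, 0.046], "twist": -0.055}, {"grip": 1, "linear": [-0.213, -0.01, 0.072], "twist": 0}])

```text
clock: 14.4
eef_pos: [0.5302, 0.0098, 0.2453]
tool_rot: [-0.525, 0.465, -0.477, 0.529]
ft_force: [1.2, -1.1, -1.5]
grip_width: 0.0253
```

```bash
python3 - <<'E'
from h import *
plan([.556,.144,.235],6.5,5)
E
```

```text
at [0.5302 0.0098 0.2453] jaw 6.48 F [ 1.2 -1.1 -1.5] T [ 0.02  -0.045  0.034] w 0.0253 j6 1.48 t 14.4
tilt deg [ 0.96 -0.44]
[-0.214, 0.016, 0.067] -0.0002
[-0.214, 0.016, 0.067] -0.0
[-0.214, 0.016, 0.067] -0.0
[-0.01, 0.001, 0.003] -0.0
[0.0, 0.0, 0.0] -0.0
```

Emit:
move_arm(increments=[{"grip": 1, "linear": [-0.214, 0.016, 0.067], "twist": 0}, {"grip": 1, "linear": [-0.214, 0.016, 0.067], "twist": 0}, {"grip": 1, "linear": [-0.2, 0.016, 0.06], "twist": 0}, {"grip": 1, "linear": [0, 0, 0], "twist": 0}, {"grip": 1, "linear": [0, 0, 0], "twist": 0}])

```text
clock: 14.9
eef_pos: [0.556, 0.1525, 0.2377]
tool_rot: [-0.525, 0.463, -0.475, 0.534]
ft_force: [0.3, -0.7, -2.7]
grip_width: 0.0258
```

```bash
python3 - <<'E'
from h import *
plan([.555,.144,.165],6.5,4); tip()
a,_=bot.camera("top")
cv2.imwrite("pics/f3.png",cv2.resize(a[150:270,340:435],None,fx=5,fy=5,interpolation=cv2.INTER_CUBIC))
big=cv2.resize(a,None,fx=4,fy=4,interpolation=cv2.INTER_CUBIC).astype(int); g=big.sum(2)/3
yy,xx=np.mgrid[0:big.shape[0],0:big.shape[1]]
for n,(u,v) in dict(f1=(373.3,176.8),f2=(410.3,182.8),f3=(364.3,236),f4=(402.8,242)).items():
    P=np.array([ray("top",(a+.5)/4-.5,(b+.5)/4-.5,.093)[:2] for b,a in np.argwhere((np.hypot(xx/4-u,yy/4-v)<6)&(g<115))])
    w,V=np.linalg.eigh(np.cov(P.T)); d=V[:,1]; print(n,len(P),P.mean(0).round(4),np.degrees(np.arctan2(d[1],d[0])).round(1))
E
```

```text
at [0.556  0.1525 0.2377] jaw 7.0 F [ 0.3 -0.7 -2.7] T [-0.044  0.035  0.001] w 0.0258 j6 1.72 t 14.9
tilt deg [ 1.19 -0.12]
[0.025, 0.223, -0.011] 0.0044
[0.015, 0.14, -0.007] -0.0
[0.0, 0.0, 0.0] -0.0
[0.0, 0.0, 0.0] -0.0
tip [0.5574 0.1524 0.1688] F [ 0.3 -0.7 -2.7] T [-0.044  0.035  0.001] jaw 7.0 tilt [ 1.19 -0.12] t 14.9
in tool x,z mm: [ 353.56 -116.06]
f1 450 [ 0.6556 -0.1489] 168.9
f2 443 [ 0.6368 -0.243 ] 168.8
f3 356 [ 0.5037 -0.1194] 170.0
f4 360 [ 0.4859 -0.2146] 164.8
```

View pics/f3.png

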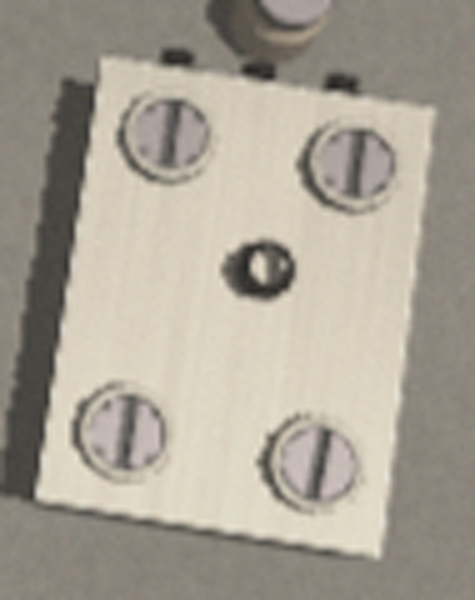

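Emit:
move_arm(increments=[{"grip": 1, "linear": [0.04, 0.1, -0.01], "twist": 0.004}, {"grip": 1, "linear": [0, 0.1, 0], "twist": 0}, {"grip": 1, "linear": [0, 0.07, 0], "twist": 0}, {"grip": 1, "linear": [0, 0, 0], "twist": 0}, {"grip": 1, "linear": [0, 0, 0], "twist": 0}])

```text
clock: 15.45
eef_pos: [0.5566, 0.1376, 0.1851]
tool_rot: [-0.52, 0.467, -0.48, 0.531]
ft_force: [0.1, 0.5, -1.5]
grip_width: 0.0252
```

```bash
python3 - <<'E'
from h import *
plan([.555,.144,.145],6.5,1); tip()
b,d=bot.camera("side"); 
cv2.imwrite("pics/p1.png",cv2.resize(b[190:270,235:325],None,fx=7,fy=7,interpolation=cv2.INTER_CUBIC))
E
```

```text
at [0.5566 0.1376 0.1851] jaw 5.96 F [ 0.1  0.5 -1.5] T [ 0.038 -0.061  0.02 ] w 0.0252 j6 1.71 t 15.45
tilt deg [ 1.35 -0.04]
[-0.033, 0.2, -0.009] -0.0048
tip [0.5582 0.1376 0.1162] F [ 0.1  0.5 -1.5] T [ 0.038 -0.061  0.02 ] jaw 5.96 tilt [ 1.35 -0.04] t 15.45
in tool x,z mm: [ 340.82 -108.86]
```

View pics/p1.png

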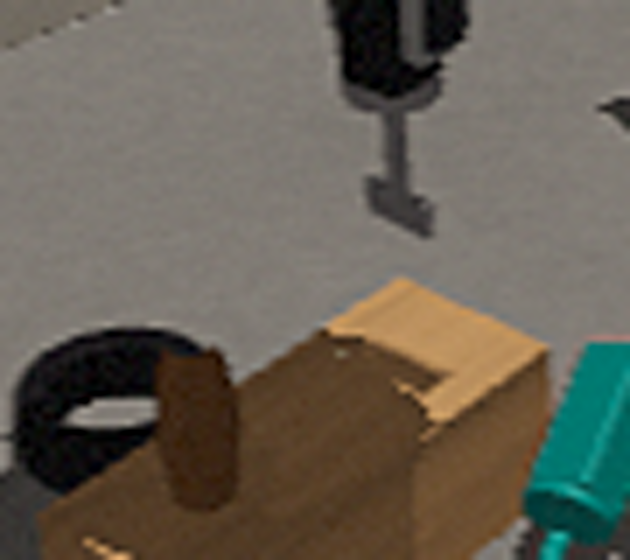

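Emit:
move_arm(increments=[{"grip": 1, "linear": [-0.033, 0.05, -0.009], "twist": -0.004}, {"grip": 1, "linear": [0, 0.05, 0], "twist": 0}, {"grip": 1, "linear": [0, 0, 0], "twist": 0}, {"grip": 1, "linear": [0, 0, 0], "twist": 0}, {"grip": 1, "linear": [0, 0, 0], "twist": 0}])

```text
clock: 16.0
eef_pos: [0.5556, 0.1443, 0.1658]
tool_rot: [-0.521, 0.464, -0.478, 0.534]
ft_force: [-0.1, -0.4, -2.2]
grip_width: 0.0253
```

```bash
python3 - <<'E'
from h import *
plan([.5555,.144,.145],6.5,1); tip()
E
```

```text
at [0.5556 0.1443 0.1658] jaw 6.41 F [-0.1 -0.4 -2.2] T [0.015 0.02  0.008] w 0.0253 j6 1.72 t 16.0
tilt deg [1.57 0.02]
[0.001, 0.104, -0.004] -0.0008
tip [0.5575 0.1444 0.0969] F [-0.1 -0.4 -2.2] T [0.015 0.02  0.008] jaw 6.41 tilt [1.57 0.02] t 16.0
in tool x,z mm: [ 346.77 -111.59]
```

Well aligned; lower into the hole.

Emit:
move_arm(increments=[{"grip": 1, "linear": [0, 0.09, 0], "twist": 0}, {"grip": 1, "linear": [0, 0.06, -0.003], "twist": 0}, {"grip": 1, "linear": [0, 0.03, 0], "twist": 0}, {"grip": 1, "linear": [0, 0, 0], "twist": 0}, {"grip": 1, "linear": [0, 0, 0], "twist": 0}])

```text
clock: 16.5
eef_pos: [0.5573, 0.1449, 0.1301]
tool_rot: [-0.52, 0.463, -0.479, 0.535]
ft_force: [-0.7, 1.1, -0.8]
grip_width: 0.0254
```

```bash
python3 - <<'E'
from h import *
plan([.5555,.144,.082],6.5,1); tip()
E
```

```text
at [0.5573 0.1449 0.1301] jaw 6.44 F [-0.7  1.1 -0.8] T [-0.01   0.052 -0.018] w 0.0254 j6 1.72 t 16.5
tilt deg [1.74 0.06]
[0.003, 0.224, -0.015] -0.0005
tip [0.5593 0.145  0.0613] F [-0.7  1.1 -0.8] T [-0.01   0.052 -0.018] jaw 6.44 tilt [1.74 0.06] t 16.5
in tool x,z mm: [ 347.13 -113.66]
```

Emit:
move_arm(increments=[{"grip": 1, "linear": [0.003, 0.05, -0.014], "twist": 0}, {"grip": 1, "linear": [0, 0.06, -0.004], "twist": 0}, {"grip": 1, "linear": [0, 0.06, -0.004], "twist": 0}, {"grip": 1, "linear": [0, 0.02, 0], "twist": 0}, {"grip": 1, "linear": [0, 0, 0], "twist": 0}])

```text
clock: 17.0
eef_pos: [0.5543, 0.1439, 0.0898]
tool_rot: [-0.519, 0.463, -0.479, 0.535]
ft_force: [-1.0, 0.4, -0.7]
grip_width: 0.0253
```

```bash
python3 - <<'E'
from h import *
plan([.5555,.144,.081],6.5,1); tip()
E
```

```text
at [0.5543 0.1439 0.0898] jaw 6.44 F [-1.   0.4 -0.7] T [-0.066  0.072  0.001] w 0.0253 j6 1.72 t 17.0
tilt deg [1.85 0.09]
[-0.0, 0.044, 0.004] -0.0006
tip [0.5566 0.144  0.021 ] F [-1.   0.4 -0.7] T [-0.066  0.072  0.001] jaw 6.44 tilt [1.85 0.09] t 17.0
in tool x,z mm: [ 346.45 -110.73]
```

Emit:
move_arm(increments=[{"grip": 1, "linear": [0, 0.03, 0], "twist": 0}, {"grip": 1, "linear": [0, 0.01, 0], "twist": 0}, {"grip": 1, "linear": [0, 0.005, 0], "twist": 0}, {"grip": 1, "linear": [0, 0, 0], "twist": 0}, {"grip": 1, "linear": [0, 0, 0], "twist": 0}])

```text
clock: 17.5
eef_pos: [0.5559, 0.1441, 0.0815]
tool_rot: [-0.518, 0.462, -0.48, 0.536]
ft_force: [-0.3, -0.5, -1.6]
grip_width: 0.0252
```

```bash
python3 -c "from h import *; plan([.5555,.144,.081],6.5,1)"
```

```text
at [0.5559 0.1441 0.0815] jaw 6.43 F [-0.3 -0.5 -1.6] T [-0.103  0.076  0.014] w 0.0252 j6 1.72 t 17.5
tilt deg [2.01 0.13]
[0.0, 0.002, -0.002] -0.0006
```

Emit:
move_arm(increments=[{"grip": 1, "linear": [0, 0.006, 0], "twist": 0}, {"grip": 1, "linear": [0, 0.002, 0], "twist": 0}, {"grip": 0, "linear": [0, 0, 0], "twist": 0}, {"grip": 0, "linear": [0, 0, 0], "twist": 0}, {"grip": 0, "linear": [0, 0, 0], "twist": 0}])

```text
clock: 18.0
eef_pos: [0.5571, 0.1444, 0.0815]
tool_rot: [-0.517, 0.462, -0.48, 0.537]
ft_force: [0.2, -0.4, -0.1]
grip_width: 0.068
```

Emit:
move_arm(increments=[{"grip": 0, "linear": [0, 0, 0], "twist": 0}, {"grip": 0, "linear": [0, 0, 0], "twist": 0}, {"grip": 0, "linear": [0, 0, 0], "twist": 0}, {"grip": 0, "linear": [0, 0, 0], "twist": 0}, {"grip": 0, "linear": [0, 0, 0], "twist": 0}])

```text
clock: 18.5
eef_pos: [0.5574, 0.1445, 0.0814]
tool_rot: [-0.517, 0.462, -0.481, 0.537]
ft_force: [-0.8, -0.3, 0.4]
grip_width: 0.0855
```

Emit:
move_arm(increments=[{"grip": 0, "linear": [0, -0.08, 0], "twist": 0}, {"grip": 0, "linear": [0, -0.15, 0], "twist": 0}, {"grip": 0, "linear": [0, -0.2, 0], "twist": 0}, {"grip": 0, "linear": [0, -0.2, 0], "twist": 0}, {"grip": 0, "linear": [0, -0.1, 0], "twist": 0}])

```text
clock: 19.0
eef_pos: [0.5483, 0.1432, 0.2267]
tool_rot: [-0.521, 0.464, -0.478, 0.533]
ft_force: [0.7, -0.6, -0.5]
grip_width: 0.0853
```

```bash
python3 - <<'E'
from h import *
plan([.42,.0,.25],6.5,5)
E
```

```text
at [0.5483 0.1432 0.2267] jaw 6.43 F [ 0.7 -0.6 -0.5] T [ 0.007  0.005 -0.033] w 0.0853 j6 1.72 t 19.0
tilt deg [ 1.52 -0.  ]
[0.149, -0.031, -0.166] -0.0006
[0.148, -0.031, -0.166] -0.0
[0.148, -0.031, -0.166] -0.0
[0.148, -0.031, -0.166] -0.0
[0.045, -0.009, -0.05] -0.0
```

Emit:
move_arm(increments=[{"grip": 0, "linear": [0.149, -0.05, -0.166], "twist": 0}, {"grip": 0, "linear": [0.149, -0.05, -0.166], "twist": 0}, {"grip": 0, "linear": [0.149, -0.03, -0.166], "twist": 0}, {"grip": 0, "linear": [0.149, -0.03, -0.166], "twist": 0}, {"grip": 0, "linear": [0.1, 0, -0.05], "twist": 0}])

```text
clock: 19.5
eef_pos: [0.4213, -0.0125, 0.2592]
tool_rot: [-0.52, 0.46, -0.479, 0.538]
ft_force: [1.2, 0.6, -0.1]
grip_width: 0.0856
```

```bash
python3 - <<'E'
from h import *
st()
a,_=bot.camera("top"); b,d=bot.camera("side")
f=lambda i,u,v,w,h,s:cv2.resize(i[v:v+h,u:u+w],None,fx=s,fy=s,interpolation=cv2.INTER_CUBIC)
cv2.imwrite("pics/e1.png",np.hstack([f(a,205,170,100,100,4),f(b,230,180,100,100,4)]))
K,Rm,t=cam("side"); X=[Rm.T@(np.linalg.inv(K)@[u,v,1]*d[v,u]-t) for v in range(205,250) for u in range(275,305) if d[v,u]>0]
X=np.array(X); X=X[(abs(X[:,0]-.556)<.03)&(abs(X[:,1]-.144)<.03)]; print("top z",np.percentile(X[:,2],[50,95,99]))
E
```

```text
{'clock': 19.5, 'joint_pos': [-0.0316, 0.0428, -0.1568, 1.3337, 0.0025, 1.42], 'eef_pos': [0.4213, -0.0125, 0.2592], 'tool_rot': [-0.5197, 0.4596, -0.4788, 0.538], 'ft_force': [1.1578, 0.5618, -0.1304], 'ft_torque': [0.0189, -0.0575, 0.0021], 'grip_width': 0.0856}
top z [0.08455344 0.12956871 0.13060375]
```

View pics/e1.png

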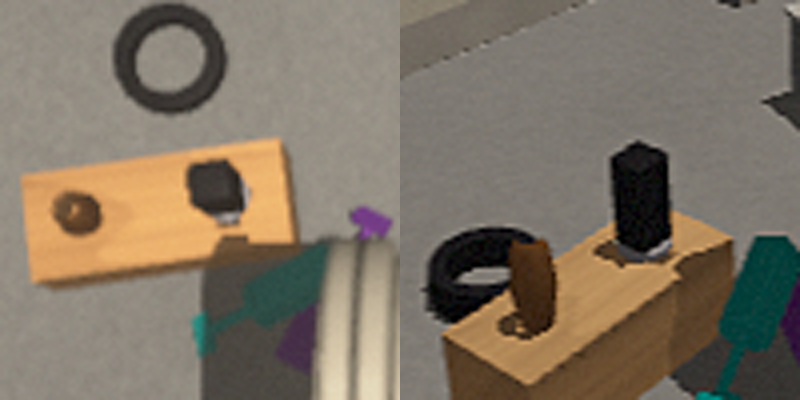

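```bash
python3 -c "from h import *; print(bot.job_done())"
```

```text
the job is handed in; nothing more can be done
None
```

I turned the undone fastener clockwise to its stop, put the key back in the block, and handed the job in at 19.5 s.

- **Fastener:** the blade went in until its tip reached 89 mm above the bench, the floor of the slot. Turning torque rose from about 0.05 N m to 0.21 N m at the end, so I stopped there. Afterwards the camera put its slot at 164.8°, against about 169° for the three seated ones. It turned about 82° by eye, less than 90°. An already partly turned start would explain the shortfall, but I didn't check this a second time.
- **Sideways offset:** late in the turn the key tip sat about 3 mm off my estimate of the fastener's centre. My small corrections did not bring it back, but the side forces stayed under 2 N.
- **Key:** the last picture shows it upright in its hole with the flange on the block. The handle top is at about 130 mm, against 129 mm expected, and the awl and tape look unmoved.
- **Look-alikes:** the purple and turquoise keys stood upright in the first picture but were lying on the bench at the next look, about 2 s in. The gripper had stayed above 170 mm while they are about 118 mm tall, and the wrist force never passed 2 N in the readings before that. I think they toppled on their own, but I did not see it happen. I left them as they lay.

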